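Feed a bar home in the cropper

ROBOT

A 6-joint arm with a two-finger parallel gripper is mounted at the origin on the work surface. World frame = base frame: x ahead of the robot, y to its left, z up, the work surface at z = 0. Lengths are in m, angles in rad, forces in N, time in s.
With the tool pointing down it reaches from about 0.375 to 0.9 m from the base axis. Payload 3.1 kg.
Tool frame: the origin (TCP) lies on the centre line of the jaws, within the pads' length; the fingertips stand 17 mm ahead of it and the grasp point (between the pads) lies 2 mm behind it; x points along the fingers, y is the direction in which the jaws open and shut, and the axes are right-handed (so a half turn about x gives the same grasp; the last joint's range is limited). The gripper opens to 85 mm and grips with 20 to 120 N. Pads are 22 mm wide; open, the fingers measure 114 mm over their backs; the gripper's body (76 mm by 85 mm) begins 54 mm behind the grasp point. The pads swing forward as they close: fully open they stand 13 mm farther back than shut.
Start: joints at [-1.379, 0.527, 1.433, -0, 1.181, -0.178], TCP at [0.226, -0.582, 0.248] pointing down, gripper open.
Joint ranges: [-3.08, 3.08], [-0.75, 2.2], [0.22, 2.44], [-1.43, 4.57], [0, 2.65], [-2.85, 2.85]. Speed limits (rad/s): [2.79, 2.79, 3.14, 3.14, 3.14, 3.14].

INTERFACE

Orientations are given as a unit quaternion [x, y, z, w].
In Python, from station import sensors, imaging, order, finder gives the robot as it stands.
- The arm moves only by the tool apply_moves, never from a script. Its argument "moves" is a list of rows, each an object of numbers: "x", "y", "z": the shift along the tool's x, y, z in m; "ax", "ay", "az": the turn, a rotation vector about the tool's x, y, z in degrees. A call has 1 to 10 rows; each row shifts and turns the pose as measured when the row begins, along the tool's axes as they then stand; what a row does not reach is not made up. A row lasts 1/12 s, in which the tool goes at most 41.7 mm and 7.16 degrees, less where a joint would pass 70% of its speed; a pose out of reach is approached as far as the arm can. A call is refused whole if a number of a shift passes 0.0417 or a number of a turn 7.16, either way. A call with a gripper value outside its range is refused whole. "fingers" is the closure, from -1 (fully open) to 1 (shut), so that 0 is half open, set as the call begins (left out, the last holds). The fingers move at their own pace and stop on an object; "squeeze" is the grip in N (left out, the last holds). Time passes only in rows, so rows that do not move let the fingers close. It gives the time, the measured TCP pose, the force and the opening at its end, in the units of the state.
- sensors.sense(): the state, without advancing time (a new reading comes with each control period).
- imaging.snapshot(name): name is "scene" or "top"; returns the picture (400x640x3 uint8, red, green, blue); there is no depth.
- imaging.camera_info(name): a dict with "intrinsics" (3x3 intrinsics, pixels), "world_from_camera" (4x4, takes a point from camera to world coordinates). Camera axes: x right, y down, z forward; pixel columns grow to the right and rows downward; lengths in m; the calibration is good to about 2 mm. A picture is of the moment at which its call begins. camera_info takes no time and is no camera call.
- order.sign_off(): hands the job in, once; it reports no verdict.
Trained networks look in the newest picture that a camera, given by its name, has taken for a name from the list of things; names that differ only in an ending like _2 or _b are one class to them, and where a whole thing is asked for, a point or a joint stands for the part that bears it (a point fixed in the world has none). Each returns a list of dicts, best first, with "p" (0 to 1); they miss things now and then, are a little off and sometimes report something else, mostly with a low value. They report only what shows in the picture. A call takes as long as a camera call.
- finder.recognise(thing, camera): "at" ([x, y, z] in m, in world coordinates, good to about 4 mm: the middle of the surface that is visible of it).
- finder.cut_out(thing, camera): "pixels" (400x640 bool, what is visible of it).
- finder.mark_of(thing, camera): "at" ([x, y, z] in m, in world coordinates, good to about 4 mm: a listed point, or the origin of a listed thing).
The state is a dict: "t": time; "q": joint angles; "qd": joint speeds; "tau": joint torques, N m; "tcp_pos": TCP position; "tool_rot": TCP orientation; "force": force on the tool from outside, world axes, zero at the start; "ft_torque": the same for the moment, N m; "finger_gap": opening from 0.0 (shut) to 1.0 (fully open).
Only numpy, scipy, OpenCV 4.12 (cv2) and the standard library are available. Lean on these libraries where they do the work, as an engineer would, in place of code of your own. Each camera call takes 0.05 s, during which the arm holds its last target. There are 200 camera calls.

TASK

Lay the long square bar in the feed channel of the green bar cropper and slide it in under the guard until you feel it fully home against the stop hidden inside, then let go of it. Do it gently: the stop is only held by friction and must not be shoved out of its setting.

Things in the scene. Friction and masses are not known exactly. Their poses are not given: they have to be found in the camera images.
- bar: The long square bar: dark steel, 24 x 24 mm and 170 mm long, 0.58 to 0.89 kg, lying loose on the bench beside a short square bar (24 x 24 x 90 mm) and a flat bar (40 x 170 x 10 mm), in any order. Origin: centre of its underside; y along its length, z up.
- gauge: Green bar cropper, fixed; feed is towards its +y. Origin: at bench height on the channel's centre line, under the guard's mouth. Channel: floor 30 mm above the bench, 36 mm wide between walls 8 mm high, open from y -230 mm to 0. Guard over y 0 to 140: 82 wide, top 86 mm above the bench; opening 62 wide, 50 mm high above the channel floor. Head 170 mm tall and lever beyond.
- pad (a joint): Sprung brass contact pad on the face of the hidden stop plate, m: 0 untouched, 0.008 pressed flush with the plate (bar fully home). Its spring gives only about 0.5 N; friction holds the bar against it once let go.
- stop (a joint): Stop plate hidden in the guard, across the channel, at a different depth each time: 20 to 50 mm past the mouth (a seated bar's centre is 65 to 35 mm before the mouth). Value: how far it has been shoved out of its setting, m; 0 as set. It gives way at about 45 N.

How it is judged:
At the end, for the whole second after the job is handed in: The long square bar lies at rest on the channel floor between the walls (within 10 mm of the centre line, 10 degrees of its direction, 6 mm of its height), its nose under the guard and still pressing the stop's pad in by more than 4 of its 8 mm; the stop plate is less than 5 mm out of its setting (value of joint pad above 0.004 m and value of joint stop below 0.005 m and x of bar in the frame of gauge between -0.01 and 0.01 m and y of bar in the frame of gauge between -0.078 and -0.022 m and z of bar in the frame of gauge between 0.024 and 0.036 m and angle between the y axis of bar and the y axis of gauge, either way round below 0.17 rad and linear speed of bar below 0.01 m/s); the robot touches nothing.
It fails at once if the hidden stop was shoved 5 mm or more out of its setting (value of joint stop above 0.005 m).
It also fails if it takes over 40 s, if anything falls off the work surface, if the arm or the gripper's body presses on something with over 40 N, if the wrist force passes 120 N, or if a joint passes its speed limit or range.

## Working session

There is one attempt and no reset: what is moved stays moved. The work goes in short steps, Python scripts to look and compute and a tool call to move; the robot and the scene stay as the last step left them, time stands still between calls to the robot, and variables do not carry over. Pictures are saved under pics/ and viewed, about 8 in all and at most 12, crops included, and the job is handed in when it is done.

Besides the shell and the picture viewer there is one more tool, called after "Emit:" as name(argument=value, ...), one argument or row to a line, values as JSON. apply_moves: Moves the arm, as the interface text tells. Its arguments: {"type":"object","properties":{"moves":{"type":"array","items":{"type":"object","properties":{"x":{"type":"number"},"y":{"type":"number"},"z":{"type":"number"},"ax":{"type":"number"},"ay":{"type":"number"},"az":{"type":"number"}}}},"fingers":{"type":"number"},"squeeze":{"type":"number"}},"required":["moves"]}

```bash
mkdir -p pics; ls; python3 - <<'E'
from station import sensors, imaging, finder
import cv2,numpy as np
print(sensors.sense())
for c in("top","scene"):
    im=imaging.snapshot(c); cv2.imwrite(f"pics/{c}0.png",im[:,:,::-1])
    i=imaging.camera_info(c); print(c,np.array(i["intrinsics"]).round(1).tolist(),np.array(i["world_from_camera"]).round(4).tolist())
    for n in("bar","gauge"):
        for f in (finder.recognise,finder.mark_of):
            print(n,f.__name__,[(np.round(d["at"],4).tolist(),round(d["p"],2)) for d in f(n,c)][:4])
E
```

```text
pics
{'t': 0.0, 'q': array([-1.37853222e+00,  5.28470182e-01,  1.43392059e+00,  4.91186496e-06,
        1.18140918e+00, -1.78487829e-01]), 'qd': array([-0.00010366, -0.00151763,  0.00030649, -0.00046016,  0.00119847,
       -0.00072963]), 'tau': array([ 3.28299666e-05, -4.42343009e+01, -1.78025687e+01, -2.36768318e-05,
        8.56399827e-03,  7.78838199e-06]), 'tcp_pos': array([ 0.22634917, -0.58183056,  0.24732531]), 'tool_rot': array([-0.69498787, -0.13111081,  0.69499541, -0.12955003]), 'force': array([ 0.90497695,  0.11024519, -0.62496248]), 'ft_torque': array([ 0.01813007, -0.00894063, -0.01307769]), 'finger_gap': 1.0004477894729742}
top [[373.4, 0.0, 322.3], [0.0, 373.4, 204.3], [0.0, 0.0, 1.0]] [[0.099, -0.9667, 0.2359, 0.3768], [-0.9951, -0.0945, 0.0303, -0.0564], [-0.007, -0.2378, -0.9713, 0.6965], [0.0, 0.0, 0.0, 1.0]]
bar call [([0.528, -0.2674, 0.0242], 0.82), ([0.4974, 0.2654, 0.0886], 0.63)]
bar call []
gauge call [([0.4967, 0.2631, 0.0891], 0.65)]
gauge call [([0.5174, 0.172, 0.0038], 0.81)]
scene [[455.6, 0.0, 316.4], [0.0, 455.6, 195.2], [0.0, 0.0, 1.0]] [[0.4821, 0.4747, -0.7364, 1.2408], [0.876, -0.2752, 0.3961, -0.4436], [-0.0146, -0.836, -0.5486, 0.5802], [0.0, 0.0, 0.0, 1.0]]
bar call [([0.5392, -0.2699, 0.0192], 0.8)]
bar call [([0.5337, -0.2649, -0.0029], 0.63)]
gauge call [([0.5329, 0.2358, 0.0544], 0.92)]
gauge call [([0.5152, 0.1658, -0.0003], 0.71)]
```

View pics/top0.png

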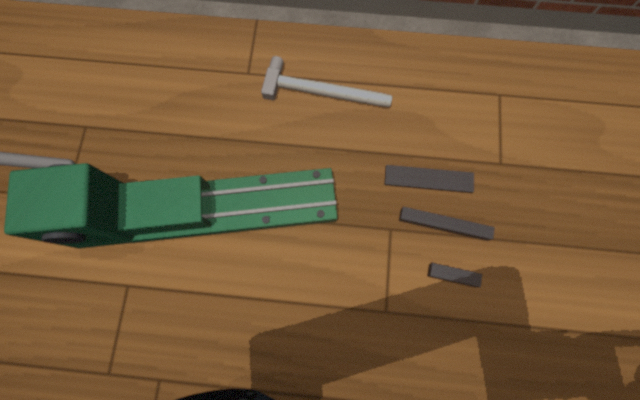

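View pics/scene0.png

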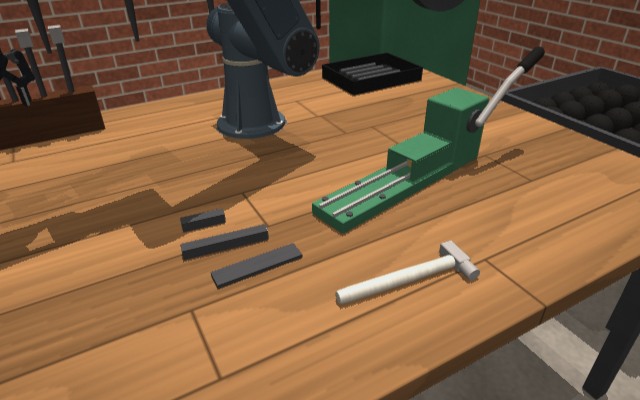

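Top picture: the flat bar is at (430,179), the long square bar at (447,223) and the short bar at (455,274). The channel rails run from (202,~205) to (335,~192), and the guard lies left of col 202. The scene picture shows the same layout, with the long bar at (225,243) and the rails from (320,205) to (410,165). Next I'll fit the poses in both views.

```bash
cat > h.py <<'E'
import numpy as np,cv2
from station import sensors,imaging,finder
from scipy.optimize import minimize
def cam(c):
    i=imaging.camera_info(c); return np.array(i["intrinsics"]),np.linalg.inv(np.array(i["world_from_camera"]))
def proj(c,P):
    K,T=cam(c); p=np.atleast_2d(P)@T[:3,:3].T+T[:3,3]; u=p@K.T; return u[:,:2]/u[:,2:]
def ray(c,uv):
    K,T=cam(c); W=np.linalg.inv(T); d=W[:3,:3]@np.linalg.solve(K,[uv[0],uv[1],1]); return W[:3,3],d
def onplane(c,uv,z):
    o,d=ray(c,uv); return o+d*(z-o[2])/d[2]
def box(x,y,z,yaw,w=.024,l=.170,h=.024):
    c,s=np.cos(yaw),np.sin(yaw)
    return np.array([[x+c*a-s*b,y+s*a+c*b,z+k] for a in(-w/2,w/2) for b in(-l/2,l/2) for k in(0,h)])
def sil(c,P,S=4):
    m=np.zeros((400*S,640*S),np.uint8); q=(proj(c,P)+.5)*S-.5
    cv2.fillConvexPoly(m,cv2.convexHull(np.round(q*16).astype(np.int32)),255,shift=4)
    return cv2.resize(m,(640,400),interpolation=cv2.INTER_AREA)/255.
def fitbar(masks,x0):
    f=lambda p:sum(np.abs(sil(c,box(*p))-m).sum() for c,m in masks.items())
    sx=np.array(x0)+np.vstack([np.zeros(4),np.diag([.01,.01,.006,.1])])
    r=minimize(f,x0,method="Nelder-Mead",options=dict(initial_simplex=sx,xatol=1e-4,fatol=.1)); return r.x,r.fun
E
python3 - <<'E'
from h import *
M={};im={}
for c in("top","scene"):
    im[c]=imaging.snapshot(c); d=finder.cut_out("bar",c)
    for k in d[:3]:
        v,u=np.nonzero(k["pixels"]); print(c,k["p"],u.mean(),v.mean(),u.size)
    M[c]=d[0]["pixels"].astype(float)
    g=finder.cut_out("gauge",c)[0]["pixels"]
    hsv=cv2.cvtColor(im[c],cv2.COLOR_RGB2HSV); 
    b=((hsv[...,1]<60)&(hsv[...,2]>110)&cv2.dilate(g.astype(np.uint8),np.ones((5,5))).astype(bool)).astype(np.uint8)
    n,l,s,ce=cv2.connectedComponentsWithStats(b)
    for i in range(1,n):
        if s[i,4]>30:
            v,u=np.nonzero(l==i); e=[np.array([u[j],v[j]]) for j in(u.argmin(),u.argmax())]
            L=cv2.fitLine(np.c_[u,v].astype(np.float32),cv2.DIST_L2,0,.01,.01).ravel()
            pts=[L[2:]+L[:2]*(q-L[2])/L[0] for q in(u.min(),u.max())]
            print(c,s[i],[np.round(p,1).tolist() for p in pts],[onplane(c,p,.038).round(4).tolist() for p in pts])
r=[fitbar({k:M[k] for k in ks},[.53,-.268,.0,y]) for ks in(("top","scene"),) for y in(.1,-.1)]
print(r)
a=cv2.resize(im["top"][150:310,180:500],None,fx=2.5,fy=2.5,interpolation=cv2.INTER_CUBIC)
cv2.imwrite("pics/crop1.png",a[:,:,::-1])
E
```

```text
top 0.78 447.09171195652175 223.85258152173913 1472
top [  0 153  71  13 528] [[0.0, 157.6], [70.0, 162.5]] [[0.5678, 0.5779, 0.038], [0.571, 0.4434, 0.038]]
top [212 178 122  17 522] [[212.0, 192.3], [333.0, 179.7]] [[0.5396, 0.1678, 0.038], [0.5851, -0.0508, 0.038]]
top [213 200 123  17 574] [[213.0, 214.7], [335.0, 202.1]] [[0.4982, 0.1589, 0.038], [0.5432, -0.0584, 0.038]]
scene 0.64 223.25460992907801 242.00567375886524 1410
scene 0.31 420.57140100347357 154.4069857197993 10364
scene [476  66  48  58 509] [[476.0, 124.1], [523.0, 62.4]] [[0.4186, 0.5121, 0.038], [0.0983, 1.0771, 0.038]]
scene [319 169  74  37 228] [[319.0, 205.0], [392.0, 168.8]] [[0.5484, -0.0655, 0.038], [0.5029, 0.1576, 0.038]]
scene [333 175  74  40 230] [[333.0, 213.3], [406.0, 175.1]] [[0.5891, -0.0554, 0.038], [0.5428, 0.1679, 0.038]]
[(array([ 0.52930568, -0.26838719, -0.00367527, -0.13092299]), np.float64(206.77647058823527)), (array([ 0.52919415, -0.26839408, -0.00378924, -0.1325735 ]), np.float64(207.90588235294118))]
```

View pics/crop1.png

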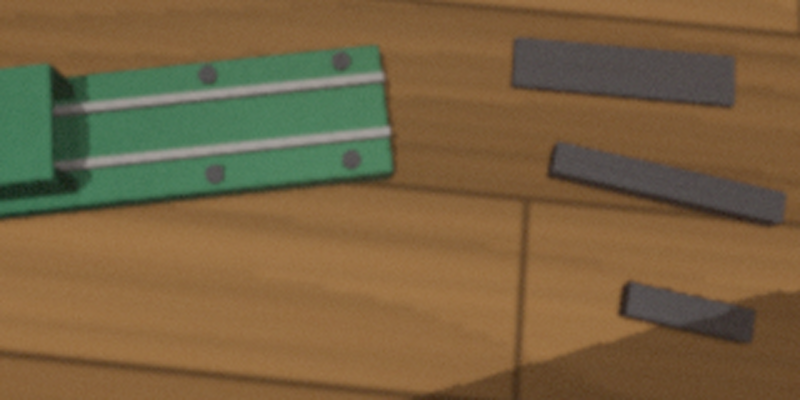

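The crop confirms it: the long square bar is the middle piece, at about (447,223) in the full picture, and the channel is clear. I'll use gauge origin ≈ (0.519,0.168) with yaw ≈ 0.203, and bar (0.529,-0.268) with yaw -0.131. Next I'll work out the moves.

```bash
cat >> h.py <<'E'
from scipy.spatial.transform import Rotation as R
G=np.array([.5188,.1680]); GY=.203
def gxy(x,y):
    c,s=np.cos(GY),np.sin(GY); return G+[c*x-s*y,s*x+c*y]
def plan(xyz,yaw,n,turn_first=True):
    s=sensors.sense(); A=R.from_quat(s["tool_rot"])
    best=None
    for k in(0,np.pi):
        y=np.array([np.cos(yaw+k),np.sin(yaw+k),0]); x=np.array([0,0,-1.])
        B=R.from_matrix(np.c_[x,y,np.cross(x,y)]); rv=(A.inv()*B).as_rotvec(degrees=True)
        if best is None or np.linalg.norm(rv)<np.linalg.norm(best[0]): best=(rv,B)
    rv,B=best; d=np.array(xyz)-s["tcp_pos"]
    print("t",round(s["t"],2),"pos",s["tcp_pos"].round(4),"F",s["force"].round(2),"gap",round(s["finger_gap"],3))
    print("turn deg",rv.round(2),"shift before turn mm",(A.inv().apply(d)*1e3).round(1),"after turn mm",(B.inv().apply(d)*1e3).round(1))
    print("dyaw row",rv/n,"start-axis shift row",A.inv().apply(d)*1e3/n)
E
python3 - <<'E'
from h import *
plan([.529,-.268,.12],-.131,20)
# colour-threshold check of the bar mask
E
```

```text
t 0.8 pos [ 0.2265 -0.5825  0.2484] F [-0.09  0.29 -0.01] gap 0.998
turn deg [-6.125e+01  1.000e-02 -0.000e+00] shift before turn mm [ 128.3 -183.5 -395.9] after turn mm [ 128.4  258.8 -351.3]
dyaw row [-3.06246290e+00  2.98862146e-04 -2.02971636e-04] start-axis shift row [  6.41633237  -9.1773668  -19.7964291 ]
```

Emit:
apply_moves(
  moves=[
    {"ax":-6.1},
    {"ax":-6.1},
    {"ax":-6.1},
    {"ax":-6.1},
    {"ax":-6.1},
    {"ax":-6.1},
    {"ax":-6.1},
    {"ax":-6.1},
    {"ax":-6.1},
    {"ax":-6.1},
  ],
  fingers=0.0,
  squeeze=60,
)

```text
schema error: expected keys x, y, z, ax, ay, az
```

Emit:
apply_moves(
  moves=[
    {"y":0.018,"z":-0.025,"x":0.009},
    {"y":0.018,"z":-0.025,"x":0.009},
    {"y":0.018,"z":-0.025,"x":0.009},
    {"y":0.018,"z":-0.025,"x":0.009},
    {"y":0.018,"z":-0.025,"x":0.009},
    {"y":0.018,"z":-0.025,"x":0.009},
    {"y":0.018,"z":-0.025,"x":0.009},
    {"y":0.018,"z":-0.025,"x":0.009},
    {"y":0.018,"z":-0.025,"x":0.009},
    {"y":0.018,"z":-0.025,"x":0.009},
  ],
)

```text
schema error: expected keys x, y, z, ax, ay, az
```

```bash
python3 - <<'E'
from h import *
plan([.529,-.268,.12],-.131,10)
E
```

```text
t 0.8 pos [ 0.2265 -0.5825  0.2484] F [-0.09  0.29 -0.01] gap 0.998
turn deg [-6.125e+01  1.000e-02 -0.000e+00] shift before turn mm [ 128.3 -183.5 -395.9] after turn mm [ 128.4  258.8 -351.3]
dyaw row [-6.12492580e+00  5.97724293e-04 -4.05943272e-04] start-axis shift row [ 12.83266475 -18.35473361 -39.5928582 ]
```

All six keys are needed in each row.

Emit:
apply_moves(
  moves=[
    {"x":0,"y":0,"z":0,"ax":-6.1,"ay":0,"az":0},
    {"x":0,"y":0,"z":0,"ax":-6.1,"ay":0,"az":0},
    {"x":0,"y":0,"z":0,"ax":-6.1,"ay":0,"az":0},
    {"x":0,"y":0,"z":0,"ax":-6.1,"ay":0,"az":0},
    {"x":0,"y":0,"z":0,"ax":-6.1,"ay":0,"az":0},
    {"x":0,"y":0,"z":0,"ax":-6.1,"ay":0,"az":0},
    {"x":0,"y":0,"z":0,"ax":-6.1,"ay":0,"az":0},
    {"x":0,"y":0,"z":0,"ax":-6.1,"ay":0,"az":0},
    {"x":0,"y":0,"z":0,"ax":-6.1,"ay":0,"az":0},
    {"x":0,"y":0,"z":0,"ax":-6.1,"ay":0,"az":0},
  ],
  fingers=0.0,
  squeeze=60,
)

```text
t: 1.63
tcp_pos: [0.2265, -0.5825, 0.2486]
tool_rot: [-0.521, -0.478, 0.521, -0.479]
force: [0.1, -0.2, -0.6]
finger_gap: 0.499
```

Emit:
apply_moves(
  moves=[
    {"x":0.009,"y":0.02,"z":-0.028,"ax":0,"ay":0,"az":0},
    {"x":0.009,"y":0.02,"z":-0.028,"ax":0,"ay":0,"az":0},
    {"x":0.009,"y":0.02,"z":-0.028,"ax":0,"ay":0,"az":0},
    {"x":0.009,"y":0.02,"z":-0.028,"ax":0,"ay":0,"az":0},
    {"x":0.009,"y":0.02,"z":-0.028,"ax":0,"ay":0,"az":0},
    {"x":0.009,"y":0.02,"z":-0.028,"ax":0,"ay":0,"az":0},
    {"x":0.009,"y":0.02,"z":-0.028,"ax":0,"ay":0,"az":0},
    {"x":0.009,"y":0.02,"z":-0.028,"ax":0,"ay":0,"az":0},
    {"x":0.009,"y":0.02,"z":-0.028,"ax":0,"ay":0,"az":0},
    {"x":0.009,"y":0.02,"z":-0.028,"ax":0,"ay":0,"az":0},
  ],
)

```text
t: 2.47
tcp_pos: [0.4546, -0.3231, 0.1563]
tool_rot: [-0.52, -0.47, 0.527, -0.482]
force: [-0.0, 0.3, -0.1]
finger_gap: 0.501
```

```bash
python3 - <<'E'
from h import *
plan([.529,-.268,.12],-.131,10)
E
```

```text
t 2.47 pos [ 0.4546 -0.3231  0.1563] F [-0.03  0.31 -0.14] gap 0.501
turn deg [ 2.07  1.06 -0.38] shift before turn mm [ 35.6  68.6 -62.6] after turn mm [ 36.3  66.6 -64.4]
dyaw row [ 0.20669609  0.10576477 -0.03769176] start-axis shift row [ 3.55624704  6.86493269 -6.26026602]
```

Emit:
apply_moves(
  moves=[
    {"x":0.007,"y":0.0134,"z":-0.0128,"ax":2,"ay":1,"az":-0.4},
    {"x":0.007,"y":0.0134,"z":-0.0128,"ax":0,"ay":0,"az":0},
    {"x":0.007,"y":0.0134,"z":-0.0128,"ax":0,"ay":0,"az":0},
    {"x":0.007,"y":0.0134,"z":-0.0128,"ax":0,"ay":0,"az":0},
    {"x":0.007,"y":0.0134,"z":-0.0128,"ax":0,"ay":0,"az":0},
    {"x":0,"y":0,"z":0,"ax":0,"ay":0,"az":0},
  ],
)

```text
t: 2.97
tcp_pos: [0.536, -0.257, 0.1181]
tool_rot: [0.53, 0.469, -0.529, 0.467]
force: [-0.3, 0.5, 0.7]
finger_gap: 0.501
```

```bash
python3 - <<'E'
from h import *
plan([.529,-.268,.030],-.131,6)
im=imaging.snapshot("scene"); 
a=cv2.resize(im[120:320,120:380],None,fx=3,fy=3,interpolation=cv2.INTER_CUBIC); cv2.imwrite("pics/s2.png",a[:,:,::-1])
E
```

```text
t 2.97 pos [ 0.536  -0.257   0.1181] F [-0.3   0.54  0.68] gap 0.501
turn deg [ 0.49 -0.16  0.08] shift before turn mm [88.1 -5.5 12. ] after turn mm [88.1 -5.5 11.8]
dyaw row [ 0.08162739 -0.02590214  0.01367868] start-axis shift row [14.68406264 -0.92050001  2.00008211]
```

View pics/s2.png

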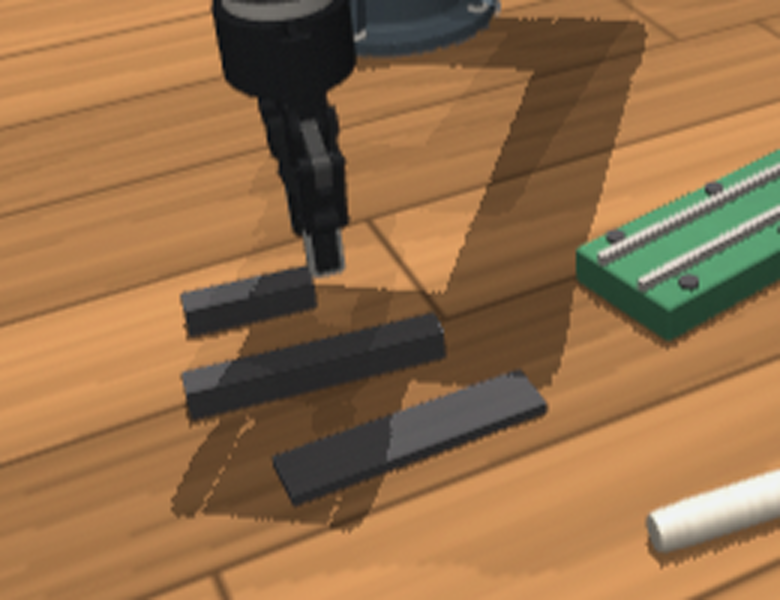

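The crop shows the gripper, tip at crop (325,270), above and behind the long bar, which spans crop (185,375)–(443,325). Nothing is in the way of the descent.

Emit:
apply_moves(
  moves=[
    {"x":0,"y":-0.0055,"z":0.012,"ax":0.5,"ay":-0.2,"az":0},
    {"x":0.013,"y":0,"z":0,"ax":0,"ay":0,"az":0},
    {"x":0.013,"y":0,"z":0,"ax":0,"ay":0,"az":0},
    {"x":0.013,"y":0,"z":0,"ax":0,"ay":0,"az":0},
    {"x":0.013,"y":0,"z":0,"ax":0,"ay":0,"az":0},
    {"x":0.013,"y":0,"z":0,"ax":0,"ay":0,"az":0},
    {"x":0.01,"y":0,"z":0,"ax":0,"ay":0,"az":0},
    {"x":0,"y":0,"z":0,"ax":0,"ay":0,"az":0},
  ],
)

```text
t: 3.68
tcp_pos: [0.522, -0.2832, 0.0458]
tool_rot: [-0.532, -0.46, 0.536, -0.467]
force: [-0.2, -0.0, 0.0]
finger_gap: 0.497
```

```bash
python3 - <<'E'
from h import *
plan([.529,-.268,.029],-.131,6)
E
```

```text
t 3.68 pos [ 0.522  -0.2832  0.0458] F [-0.19 -0.01  0.04] gap 0.497
turn deg [-0.56  0.62 -0.19] shift before turn mm [ 16.6   4.8 -16.2] after turn mm [ 16.8   5.  -16. ]
dyaw row [-0.09391101  0.10373594 -0.03084136] start-axis shift row [ 2.77488943  0.79543747 -2.70644132]
```

Emit:
apply_moves(
  moves=[
    {"x":0,"y":0.004,"z":-0.012,"ax":-0.4,"ay":0.5,"az":-0.1},
    {"x":0,"y":0,"z":0,"ax":0,"ay":0,"az":0},
    {"x":0,"y":0,"z":0,"ax":0,"ay":0,"az":0},
  ],
)

```text
t: 3.93
tcp_pos: [0.527, -0.2737, 0.0468]
tool_rot: [-0.533, -0.464, 0.533, -0.466]
force: [-0.6, 0.3, 0.6]
finger_gap: 0.502
```

```bash
python3 - <<'E'
from h import *
plan([.529,-.268,.029],-.131,6)
E
```

```text
t 3.93 pos [ 0.527  -0.2737  0.0468] F [-0.61  0.31  0.64] gap 0.502
turn deg [-0.34  0.12 -0.12] shift before turn mm [17.8  1.2 -6. ] after turn mm [17.8  1.3 -5.9]
dyaw row [-0.05694087  0.02058653 -0.01959737] start-axis shift row [ 2.96515208  0.19968163 -0.99477902]
```

Emit:
apply_moves(
  moves=[
    {"x":0.007,"y":0.001,"z":-0.005,"ax":-0.3,"ay":0,"az":0},
    {"x":0.006,"y":0,"z":0,"ax":0,"ay":0,"az":0},
    {"x":0.004,"y":0,"z":0,"ax":0,"ay":0,"az":0},
    {"x":0,"y":0,"z":0,"ax":0,"ay":0,"az":0},
  ],
)

```text
t: 4.27
tcp_pos: [0.5304, -0.2685, 0.0306]
tool_rot: [0.531, 0.464, -0.531, 0.469]
force: [0.0, 0.8, 0.1]
finger_gap: 0.503
```

Emit:
apply_moves(
  moves=[
    {"x":0,"y":0,"z":0,"ax":0,"ay":0,"az":0},
    {"x":0,"y":0,"z":0,"ax":0,"ay":0,"az":0},
    {"x":0,"y":0,"z":0,"ax":0,"ay":0,"az":0},
    {"x":0,"y":0,"z":0,"ax":0,"ay":0,"az":0},
    {"x":0,"y":0,"z":0,"ax":0,"ay":0,"az":0},
    {"x":0,"y":0,"z":0,"ax":0,"ay":0,"az":0},
  ],
  fingers=1,
  squeeze=70,
)

```text
t: 4.77
tcp_pos: [0.5297, -0.2679, 0.0304]
tool_rot: [-0.531, -0.465, 0.531, -0.469]
force: [0.5, 0.2, -0.1]
finger_gap: 0.257
```

```bash
python3 - <<'E'
from h import *
plan([.529,-.268,.029],-.131,6)
E
```

```text
t 4.77 pos [ 0.5297 -0.2679  0.0304] F [ 0.45  0.16 -0.14] gap 0.257
turn deg [ 0.14  0.21 -0.22] shift before turn mm [ 1.4 -0.7  0.2] after turn mm [ 1.4 -0.7  0.2]
dyaw row [ 0.02323471  0.03539441 -0.03587879] start-axis shift row [ 0.23141108 -0.12241795  0.0284919 ]
```

Emit:
apply_moves(
  moves=[
    {"x":-0.005,"y":0,"z":0,"ax":0,"ay":0,"az":0},
    {"x":-0.01,"y":0,"z":0,"ax":0,"ay":0,"az":0},
    {"x":-0.01,"y":0,"z":0,"ax":0,"ay":0,"az":0},
    {"x":-0.01,"y":0,"z":0,"ax":0,"ay":0,"az":0},
    {"x":-0.01,"y":0,"z":0,"ax":0,"ay":0,"az":0},
    {"x":-0.01,"y":0,"z":0,"ax":0,"ay":0,"az":0},
    {"x":-0.01,"y":0,"z":0,"ax":0,"ay":0,"az":0},
    {"x":-0.005,"y":0,"z":0,"ax":0,"ay":0,"az":0},
    {"x":0,"y":0,"z":0,"ax":0,"ay":0,"az":0},
  ],
)

```text
t: 5.52
tcp_pos: [0.5261, -0.2649, 0.1039]
tool_rot: [-0.53, -0.469, 0.532, -0.465]
force: [-0.1, 0.1, -8.3]
finger_gap: 0.259
```

```bash
python3 - <<'E'
from h import *
print(gxy(0,-.125)); plan([*gxy(0,-.125),.10],GY,10)
E
```

```text
[0.54400108 0.04556673]
t 5.52 pos [ 0.5261 -0.2649  0.1039] F [-0.13  0.12 -8.32] gap 0.259
turn deg [-19.    -0.15   0.29] shift before turn mm [   4.5  -22.  -310.2] after turn mm [   3.9   80.2 -300.5]
dyaw row [-1.89987291 -0.0149485   0.02907048] start-axis shift row [  0.45441854  -2.19975586 -31.02147121]
```

Emit:
apply_moves(
  moves=[
    {"x":0,"y":0,"z":0,"ax":-4.5,"ay":0,"az":0},
    {"x":0,"y":0,"z":0,"ax":-4.5,"ay":0,"az":0},
    {"x":0,"y":0,"z":0,"ax":-4.5,"ay":0,"az":0},
    {"x":0,"y":0,"z":0,"ax":-4.5,"ay":0,"az":0},
    {"x":0,"y":0,"z":0,"ax":0,"ay":0,"az":0},
  ],
)

```text
t: 5.93
tcp_pos: [0.5259, -0.2648, 0.1054]
tool_rot: [0.447, 0.549, -0.448, 0.546]
force: [-0.1, -0.2, -8.6]
finger_gap: 0.256
```

Emit:
apply_moves(
  moves=[
    {"x":0,"y":0.0065,"z":-0.024,"ax":0,"ay":0,"az":0},
    {"x":0,"y":0.0065,"z":-0.024,"ax":0,"ay":0,"az":0},
    {"x":0,"y":0.0065,"z":-0.024,"ax":0,"ay":0,"az":0},
    {"x":0,"y":0.0065,"z":-0.024,"ax":0,"ay":0,"az":0},
    {"x":0,"y":0.0065,"z":-0.024,"ax":0,"ay":0,"az":0},
    {"x":0,"y":0.0065,"z":-0.024,"ax":0,"ay":0,"az":0},
    {"x":0,"y":0.0065,"z":-0.024,"ax":0,"ay":0,"az":0},
    {"x":0,"y":0.0065,"z":-0.024,"ax":0,"ay":0,"az":0},
    {"x":0,"y":0.0065,"z":-0.024,"ax":0,"ay":0,"az":0},
    {"x":0,"y":0.0065,"z":-0.024,"ax":0,"ay":0,"az":0},
  ],
)

```text
t: 6.77
tcp_pos: [0.5475, -0.0155, 0.1045]
tool_rot: [0.456, 0.538, -0.458, 0.541]
force: [0.7, 1.2, -9.0]
finger_gap: 0.256
```

```bash
python3 - <<'E'
from h import *
plan([*gxy(0,-.125),.10],GY,4)
E
```

```text
t 6.77 pos [ 0.5475 -0.0155  0.1045] F [ 0.74  1.21 -9.03] gap 0.256
turn deg [-2.14  0.26 -0.01] shift before turn mm [  4.2   6.7 -60.8] after turn mm [  4.5   8.9 -60.5]
dyaw row [-0.53420372  0.06583892 -0.00148521] start-axis shift row [  1.04955172   1.66632142 -15.20434404]
```

Emit:
apply_moves(
  moves=[
    {"x":0.001,"y":0.002,"z":-0.014,"ax":-2,"ay":0.2,"az":0},
    {"x":0.001,"y":0.002,"z":-0.014,"ax":0,"ay":0,"az":0},
    {"x":0,"y":0.002,"z":-0.014,"ax":0,"ay":0,"az":0},
    {"x":0,"y":0.001,"z":-0.006,"ax":0,"ay":0,"az":0},
    {"x":0,"y":0,"z":0,"ax":0,"ay":0,"az":0},
    {"x":0,"y":0,"z":0,"ax":0,"ay":0,"az":0},
  ],
)

```text
t: 7.27
tcp_pos: [0.5446, 0.0415, 0.1024]
tool_rot: [0.448, 0.547, -0.448, 0.547]
force: [0.4, -0.6, -9.1]
finger_gap: 0.253
```

```bash
python3 - <<'E'
from h import *
plan([*gxy(0,-.125),.075],GY,4)
M={}
for c in("top","scene"):
    im=imaging.snapshot(c); d=finder.cut_out("bar",c); 
    for k in d:
        v,u=np.nonzero(k["pixels"]); print(c,round(k["p"],2),u.mean(),v.mean(),u.size)
    a=im[150:260,180:400] if c=="top" else im[120:260,260:480]
    cv2.imwrite(f"pics/{c}3.png",cv2.resize(a,None,fx=3.5,fy=3.5,interpolation=cv2.INTER_CUBIC)[:,:,::-1])
E
```

```text
t 7.27 pos [0.5446 0.0415 0.1024] F [ 0.42 -0.64 -9.11] gap 0.253
turn deg [-0.24 -0.04  0.02] shift before turn mm [27.4  0.2 -4.1] after turn mm [27.4  0.3 -4.1]
dyaw row [-0.05953729 -0.01049889  0.00430724] start-axis shift row [ 6.84576041  0.0604987  -1.01352533]
top 0.9 304.54585798816566 186.9837278106509 676
scene 0.89 357.62669683257917 176.0656108597285 884
```

View pics/scene3.png

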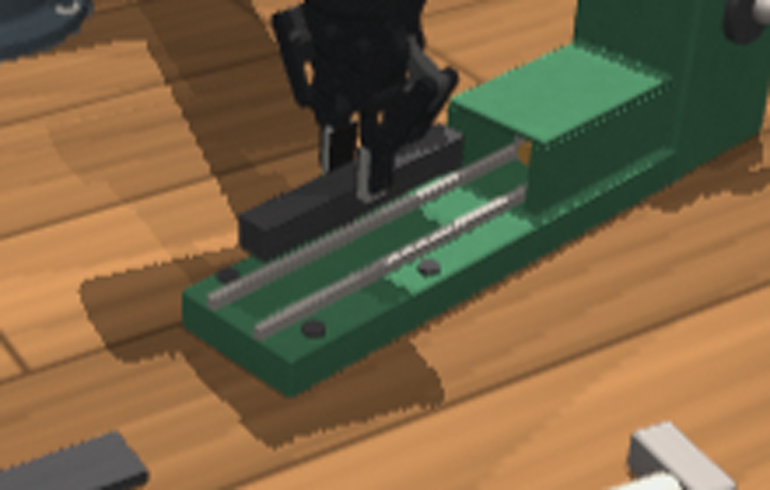

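View pics/top3.png

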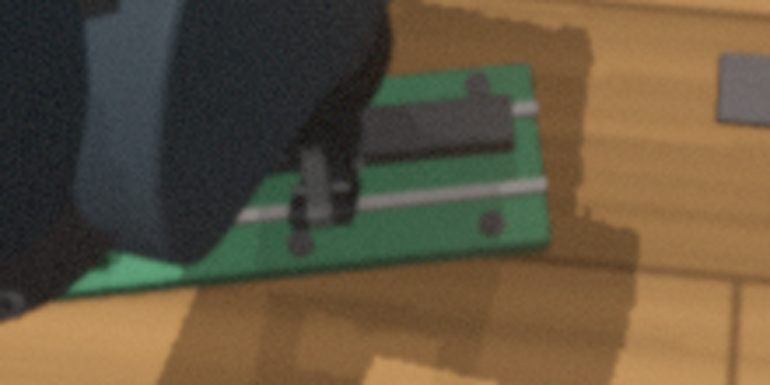

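Both crops show the bar held level and parallel to the rails, with its rear end at about (327,185) in the top picture, still above the channel. I'll check how far it is off to the side, using the same camera for both bar and rails.

```bash
python3 - <<'E'
from h import *
u=lambda x,y,ox,oy:(x/3.5+ox-.36,y/3.5+oy-.36)
lat=lambda p:p[:2]@[np.cos(GY),np.sin(GY)]; al=lambda p:p[:2]@[-np.sin(GY),np.cos(GY)]
s=sensors.sense()["tcp_pos"]; print("tcp lat",lat(s),"along",al(s), "G",lat(G),al(G))
for c,pts,z in (("top",[u(513,97,180,150),u(511,146,180,150)],.096),("scene",[u(242,213,260,120),u(252,258,260,120)],None)):
    for i,p in enumerate(pts):
        zz=z or (.096,.072)[i]; q=onplane(c,p,zz); print(c,lat(q).round(4),al(q).round(4))
E
```

```text
tcp lat 0.5418654388154079 along -0.07012816129090067 G 0.5420172942336542 0.059955756617929006
top 0.5502 -0.1536
top 0.5259 -0.1501
scene 0.5349 -0.157
scene 0.5471 -0.16
```

Emit:
apply_moves(
  moves=[
    {"x":0.006,"y":0,"z":0,"ax":0,"ay":0,"az":0},
    {"x":0.008,"y":0,"z":0,"ax":0,"ay":0,"az":0},
    {"x":0.008,"y":0,"z":0,"ax":0,"ay":0,"az":0},
    {"x":0.005,"y":0,"z":0,"ax":0,"ay":0,"az":0},
    {"x":0,"y":0,"z":0,"ax":0,"ay":0,"az":0},
    {"x":0,"y":0,"z":0,"ax":0,"ay":0,"az":0},
  ],
)

```text
t: 7.97
tcp_pos: [0.5455, 0.0375, 0.0719]
tool_rot: [0.45, 0.546, -0.45, 0.546]
force: [0.4, -0.1, -9.0]
finger_gap: 0.259
```

```bash
python3 - <<'E'
from h import *
plan([*gxy(0,-.125),.062],GY,4)
E
```

```text
t 7.97 pos [0.5455 0.0375 0.0719] F [ 0.39 -0.15 -9.02] gap 0.259
turn deg [-0.6  -0.02  0.01] shift before turn mm [ 9.9  0.1 -8.1] after turn mm [ 9.9  0.2 -8.1]
dyaw row [-0.14970595 -0.00506447  0.0024487 ] start-axis shift row [ 2.46321852  0.0251126  -2.03658301]
```

Emit:
apply_moves(
  moves=[
    {"x":0.004,"y":0,"z":0,"ax":-0.5,"ay":0,"az":0},
    {"x":0.003,"y":0,"z":0,"ax":0,"ay":0,"az":0},
    {"x":0,"y":0,"z":0,"ax":0,"ay":0,"az":0},
    {"x":0,"y":0,"z":0,"ax":0,"ay":0,"az":0},
  ],
)

```text
t: 8.3
tcp_pos: [0.5456, 0.0376, 0.0638]
tool_rot: [0.447, 0.548, -0.447, 0.548]
force: [-0.5, 0.0, -8.2]
finger_gap: 0.258
```

Emit:
apply_moves(
  moves=[
    {"x":0.002,"y":0,"z":0,"ax":0,"ay":0,"az":0},
    {"x":0.001,"y":0,"z":0,"ax":0,"ay":0,"az":0},
    {"x":0,"y":0,"z":0,"ax":0,"ay":0,"az":0},
  ],
)

```text
t: 8.55
tcp_pos: [0.546, 0.0377, 0.061]
tool_rot: [0.447, 0.548, -0.447, 0.548]
force: [-0.5, 0.4, -8.4]
finger_gap: 0.258
```

Emit:
apply_moves(
  moves=[
    {"x":0.001,"y":0,"z":0,"ax":0,"ay":0,"az":0},
    {"x":0,"y":0,"z":0,"ax":0,"ay":0,"az":0},
  ],
)

```text
t: 8.72
tcp_pos: [0.5463, 0.0377, 0.0606]
tool_rot: [0.447, 0.548, -0.446, 0.548]
force: [0.1, -1.8, -8.2]
finger_gap: 0.255
```

Emit:
apply_moves(
  moves=[
    {"x":0.001,"y":0,"z":0,"ax":0,"ay":0,"az":0},
    {"x":0,"y":0,"z":0,"ax":0,"ay":0,"az":0},
  ],
)

```text
t: 8.88
tcp_pos: [0.5466, 0.0377, 0.0606]
tool_rot: [0.447, 0.547, -0.446, 0.549]
force: [0.4, 0.6, -8.7]
finger_gap: 0.26
```

Emit:
apply_moves(
  moves=[
    {"x":0.0015,"y":0,"z":0,"ax":0,"ay":0,"az":0},
    {"x":0,"y":0,"z":0,"ax":0,"ay":0,"az":0},
  ],
)

```text
t: 9.05
tcp_pos: [0.5469, 0.0377, 0.0607]
tool_rot: [0.448, 0.547, -0.446, 0.549]
force: [-1.4, -0.4, -7.7]
finger_gap: 0.26
```

```bash
python3 - <<'E'
from h import *
plan([*gxy(0,-.125),.06],GY,4)
s=sensors.sense(); print(s["ft_torque"],s["force"])
E
```

```text
t 9.05 pos [0.5469 0.0377 0.0607] F [-1.45 -0.38 -7.73] gap 0.26
turn deg [-0.    0.07 -0.22] shift before turn mm [ 0.7 -1.3 -8.3] after turn mm [ 0.7 -1.3 -8.3]
dyaw row [-0.0009517   0.01638547 -0.05534769] start-axis shift row [ 0.17229661 -0.32312268 -2.06808119]
[ 0.00108912 -0.03605789 -0.03607458] [-1.44501521 -0.38121532 -7.72870985]
```

Emit:
apply_moves(
  moves=[
    {"x":0.0025,"y":-0.001,"z":0,"ax":0,"ay":0,"az":0},
    {"x":0.0015,"y":0,"z":0,"ax":0,"ay":0,"az":0},
  ],
)

```text
t: 9.22
tcp_pos: [0.5472, 0.0377, 0.0604]
tool_rot: [0.448, 0.546, -0.445, 0.55]
force: [-5.0, 0.3, 4.8]
finger_gap: 0.257
```

```bash
python3 - <<'E'
from h import *
plan([*gxy(0,-.125),.06],GY,4)
s=sensors.sense(); print(s["ft_torque"],s["force"])
im=imaging.snapshot("scene")
a=im[120:260,260:480]
cv2.imwrite("pics/scene4.png",cv2.resize(a,None,fx=3.5,fy=3.5,interpolation=cv2.INTER_CUBIC)[:,:,::-1])
E
```

```text
t 9.22 pos [0.5472 0.0377 0.0604] F [-4.95  0.29  4.76] gap 0.257
turn deg [-0.01  0.11 -0.41] shift before turn mm [ 0.3 -1.5 -8.3] after turn mm [ 0.4 -1.5 -8.3]
dyaw row [-0.00265045  0.02679469 -0.10293235] start-axis shift row [ 0.08283664 -0.37742662 -2.08308066]
[-0.21549161  0.8486379  -0.04893977] [-4.95225268  0.28903719  4.75519739]
```

View pics/scene4.png

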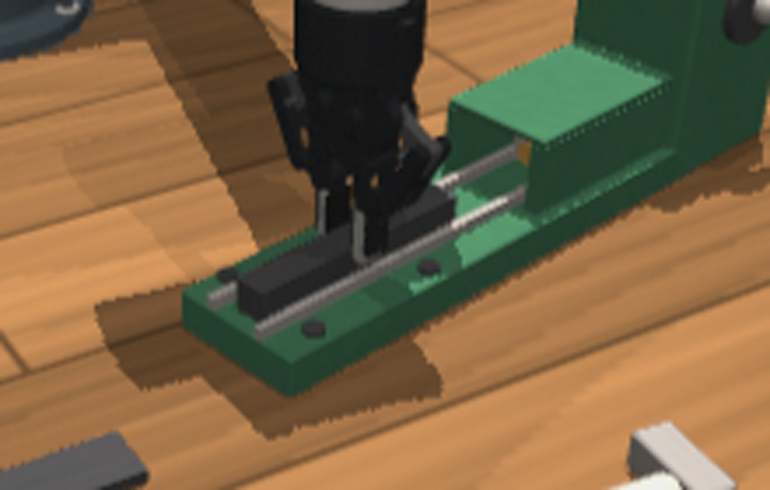

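The bar sits between the rails on the channel floor: TCP z is 0.0604, as predicted, and the rear end is at crop (265,300). I'll unload it slightly, level it and slide.

Emit:
apply_moves(
  moves=[
    {"x":-0.002,"y":-0.001,"z":0,"ax":0,"ay":0.1,"az":-0.4},
    {"x":0,"y":0,"z":-0.002,"ax":0,"ay":0,"az":0},
    {"x":0,"y":0,"z":-0.004,"ax":0,"ay":0,"az":0},
    {"x":0,"y":0,"z":-0.004,"ax":0,"ay":0,"az":0},
  ],
  squeeze=50,
)

```text
t: 9.6
tcp_pos: [0.5446, 0.047, 0.0617]
tool_rot: [0.447, 0.547, -0.447, 0.548]
force: [0.1, 0.7, -9.1]
finger_gap: 0.256
```

```bash
python3 - <<'E'
from h import *
plan([*gxy(0,-.07),.061],GY,10)
s=sensors.sense(); print(s["ft_torque"],s["force"])
E
```

```text
t 9.6 pos [0.5446 0.047  0.0617] F [ 0.05  0.69 -9.12] gap 0.256
turn deg [-0.09  0.04 -0.07] shift before turn mm [  0.6  -0.9 -53.7] after turn mm [  0.7  -0.9 -53.7]
dyaw row [-0.00878156  0.00374108 -0.00660689] start-axis shift row [ 0.0635685  -0.09373854 -5.36635701]
[-0.01370669  0.00709852 -0.02193483] [ 0.053682    0.69242906 -9.1163638 ]
```

Emit:
apply_moves(
  moves=[
    {"x":0,"y":-0.0003,"z":-0.005,"ax":0,"ay":0,"az":0},
    {"x":0,"y":0,"z":-0.005,"ax":0,"ay":0,"az":0},
    {"x":0,"y":0,"z":-0.005,"ax":0,"ay":0,"az":0},
    {"x":0,"y":0,"z":-0.005,"ax":0,"ay":0,"az":0},
    {"x":0,"y":0,"z":-0.005,"ax":0,"ay":0,"az":0},
    {"x":0,"y":0,"z":-0.005,"ax":0,"ay":0,"az":0},
    {"x":0,"y":0,"z":-0.004,"ax":0,"ay":0,"az":0},
    {"x":0,"y":0,"z":-0.003,"ax":0,"ay":0,"az":0},
  ],
  squeeze=25,
)

```text
t: 10.27
tcp_pos: [0.5363, 0.0877, 0.0604]
tool_rot: [0.447, 0.548, -0.447, 0.549]
force: [-0.0, -0.6, -6.5]
finger_gap: 0.256
```

```bash
python3 - <<'E'
from h import *
plan([*gxy(0,-.035),.061],GY,10)
E
```

```text
t 10.27 pos [0.5363 0.0877 0.0604] F [-0.02 -0.58 -6.52] gap 0.256
turn deg [ 0.01  0.07 -0.06] shift before turn mm [ -0.6  -0.9 -47.1] after turn mm [ -0.6  -0.9 -47.1]
dyaw row [ 0.00141389  0.00677005 -0.00632983] start-axis shift row [-0.06326292 -0.08964824 -4.71443214]
```

Emit:
apply_moves(
  moves=[
    {"x":-0.0006,"y":-0.0005,"z":-0.001,"ax":0,"ay":0,"az":0},
    {"x":0,"y":0,"z":-0.001,"ax":0,"ay":0,"az":0},
    {"x":0,"y":0,"z":-0.001,"ax":0,"ay":0,"az":0},
    {"x":0,"y":0,"z":-0.001,"ax":0,"ay":0,"az":0},
    {"x":0,"y":0,"z":-0.001,"ax":0,"ay":0,"az":0},
    {"x":0,"y":0,"z":-0.001,"ax":0,"ay":0,"az":0},
  ],
)

```text
t: 10.77
tcp_pos: [0.5331, 0.0949, 0.0605]
tool_rot: [0.446, 0.548, -0.447, 0.548]
force: [1.6, -0.6, -7.5]
finger_gap: 0.259
```

Emit:
apply_moves(
  moves=[
    {"x":0,"y":0,"z":-0.001,"ax":0,"ay":0,"az":0},
    {"x":0,"y":0,"z":-0.001,"ax":0,"ay":0,"az":0},
    {"x":0,"y":0,"z":-0.001,"ax":0,"ay":0,"az":0},
    {"x":0,"y":0,"z":-0.001,"ax":0,"ay":0,"az":0},
    {"x":0,"y":0,"z":-0.001,"ax":0,"ay":0,"az":0},
  ],
)

```text
t: 11.18
tcp_pos: [0.5323, 0.0999, 0.0605]
tool_rot: [0.446, 0.548, -0.447, 0.548]
force: [-0.2, -1.2, -8.0]
finger_gap: 0.253
```

```bash
python3 - <<'E'
from h import *
plan([*gxy(0,-.035),.061],GY,10)
E
```

```text
t 11.18 pos [0.5323 0.0999 0.0605] F [-0.21 -1.18 -8.02] gap 0.253
turn deg [-0.01  0.02  0.06] shift before turn mm [ -0.5   0.5 -34.5] after turn mm [ -0.5   0.6 -34.5]
dyaw row [-0.00095893  0.00185333  0.00581447] start-axis shift row [-0.0543753   0.05495457 -3.44611381]
```

Emit:
apply_moves(
  moves=[
    {"x":0,"y":0,"z":-0.001,"ax":0,"ay":0,"az":0},
    {"x":0,"y":0,"z":-0.001,"ax":0,"ay":0,"az":0},
    {"x":0,"y":0,"z":-0.001,"ax":0,"ay":0,"az":0},
    {"x":0,"y":0,"z":-0.001,"ax":0,"ay":0,"az":0},
    {"x":0,"y":0,"z":-0.001,"ax":0,"ay":0,"az":0},
  ],
)

```text
t: 11.6
tcp_pos: [0.5312, 0.1053, 0.0605]
tool_rot: [0.446, 0.548, -0.447, 0.548]
force: [-0.1, -0.8, -7.9]
finger_gap: 0.256
```

Emit:
apply_moves(
  moves=[
    {"x":0,"y":0,"z":-0.001,"ax":0,"ay":0,"az":0},
    {"x":0,"y":0,"z":-0.001,"ax":0,"ay":0,"az":0},
    {"x":0,"y":0,"z":-0.001,"ax":0,"ay":0,"az":0},
    {"x":0,"y":0,"z":-0.001,"ax":0,"ay":0,"az":0},
    {"x":0,"y":0,"z":-0.001,"ax":0,"ay":0,"az":0},
  ],
)

```text
t: 12.02
tcp_pos: [0.53, 0.1108, 0.0605]
tool_rot: [0.446, 0.548, -0.447, 0.548]
force: [-0.1, -0.1, -7.8]
finger_gap: 0.251
```

Emit:
apply_moves(
  moves=[
    {"x":0,"y":0,"z":-0.001,"ax":0,"ay":0,"az":0},
    {"x":0,"y":0,"z":-0.001,"ax":0,"ay":0,"az":0},
    {"x":0,"y":0,"z":-0.001,"ax":0,"ay":0,"az":0},
    {"x":0,"y":0,"z":-0.001,"ax":0,"ay":0,"az":0},
    {"x":0,"y":0,"z":-0.001,"ax":0,"ay":0,"az":0},
  ],
)

```text
t: 12.43
tcp_pos: [0.5289, 0.1162, 0.0605]
tool_rot: [0.446, 0.548, -0.447, 0.548]
force: [0.7, -0.9, -9.1]
finger_gap: 0.255
```

Emit:
apply_moves(
  moves=[
    {"x":0,"y":0,"z":-0.001,"ax":0,"ay":0,"az":0},
    {"x":0,"y":0,"z":-0.001,"ax":0,"ay":0,"az":0},
    {"x":0,"y":0,"z":-0.001,"ax":0,"ay":0,"az":0},
    {"x":0,"y":0,"z":-0.001,"ax":0,"ay":0,"az":0},
  ],
)

```text
t: 12.77
tcp_pos: [0.528, 0.1206, 0.0605]
tool_rot: [0.446, 0.548, -0.447, 0.548]
force: [-0.1, 0.2, -8.2]
finger_gap: 0.259
```

Emit:
apply_moves(
  moves=[
    {"x":0,"y":0,"z":-0.001,"ax":0,"ay":0,"az":0},
    {"x":0,"y":0,"z":-0.001,"ax":0,"ay":0,"az":0},
    {"x":0,"y":0,"z":-0.001,"ax":0,"ay":0,"az":0},
    {"x":0,"y":0,"z":-0.001,"ax":0,"ay":0,"az":0},
  ],
)

```text
t: 13.1
tcp_pos: [0.5271, 0.1248, 0.0605]
tool_rot: [0.446, 0.548, -0.447, 0.548]
force: [0.4, -1.2, -8.2]
finger_gap: 0.258
```

Emit:
apply_moves(
  moves=[
    {"x":0,"y":0,"z":-0.001,"ax":0,"ay":0,"az":0},
    {"x":0,"y":0,"z":-0.001,"ax":0,"ay":0,"az":0},
    {"x":0,"y":0,"z":-0.001,"ax":0,"ay":0,"az":0},
    {"x":0,"y":0,"z":-0.001,"ax":0,"ay":0,"az":0},
  ],
)

```text
t: 13.43
tcp_pos: [0.5263, 0.129, 0.0605]
tool_rot: [0.446, 0.548, -0.447, 0.548]
force: [0.1, -0.6, -8.2]
finger_gap: 0.255
```

Emit:
apply_moves(
  moves=[
    {"x":0,"y":0,"z":-0.001,"ax":0,"ay":0,"az":0},
    {"x":0,"y":0,"z":-0.001,"ax":0,"ay":0,"az":0},
    {"x":0,"y":0,"z":-0.001,"ax":0,"ay":0,"az":0},
  ],
)

```text
t: 13.68
tcp_pos: [0.5264, 0.1302, 0.0605]
tool_rot: [0.445, 0.548, -0.447, 0.55]
force: [0.9, -6.2, -8.2]
finger_gap: 0.257
```

That's contact: the advance has stalled and there is a -6 N reaction. One gentle push should confirm it.

Emit:
apply_moves(
  moves=[
    {"x":0,"y":0,"z":-0.0015,"ax":0,"ay":0,"az":0},
    {"x":0,"y":0,"z":-0.0015,"ax":0,"ay":0,"az":0},
  ],
)

```text
t: 13.85
tcp_pos: [0.5266, 0.1304, 0.0606]
tool_rot: [0.443, 0.547, -0.447, 0.552]
force: [0.1, -6.2, -7.5]
finger_gap: 0.256
```

```bash
python3 - <<'E'
from h import *
plan([*gxy(0,-.035),.0605],GY,10); print(sensors.sense()["ft_torque"])
E
```

```text
t 13.85 pos [0.5266 0.1304 0.0606] F [ 0.14 -6.22 -7.55] gap 0.256
turn deg [0.37 0.54 0.03] shift before turn mm [ 0.1 -0.  -3.4] after turn mm [ 0.1 -0.1 -3.4]
dyaw row [0.03738347 0.05384899 0.00347362] start-axis shift row [ 0.01036766 -0.00431505 -0.34331149]
[-1.14792568e+00 -6.39033782e-02  5.32646603e-04]
```

Emit:
apply_moves(
  moves=[
    {"x":0.0015,"y":0,"z":-0.001,"ax":0.3,"ay":0.5,"az":0},
    {"x":0.0015,"y":0,"z":-0.001,"ax":0,"ay":0.2,"az":0},
  ],
)

```text
t: 14.02
tcp_pos: [0.5267, 0.1302, 0.0603]
tool_rot: [0.445, 0.549, -0.446, 0.549]
force: [-3.2, -4.1, 6.9]
finger_gap: 0.255
```

```bash
python3 - <<'E'
from h import *
plan([*gxy(0,-.0384),.0605],GY,10); print(sensors.sense()["ft_torque"])
E
```

```text
t 14.02 pos [0.5267 0.1302 0.0603] F [-3.15 -4.06  6.87] gap 0.255
turn deg [0.28 0.04 0.03] shift before turn mm [-0.2 -0.1 -0.2] after turn mm [-0.2 -0.1 -0.2]
dyaw row [0.02842716 0.00435897 0.00349902] start-axis shift row [-0.01512996 -0.01034514 -0.01847412]
[-0.86305371  0.39629794  0.13220323]
```

The bar is level, loaded on the floor and against the stop. Now I let go.

Emit:
apply_moves(
  moves=[
    {"x":0,"y":0,"z":0,"ax":0,"ay":0,"az":0},
    {"x":0,"y":0,"z":0,"ax":0,"ay":0,"az":0},
    {"x":0,"y":0,"z":0,"ax":0,"ay":0,"az":0},
    {"x":0,"y":0,"z":0,"ax":0,"ay":0,"az":0},
  ],
  fingers=0.1,
)

```text
t: 14.35
tcp_pos: [0.5301, 0.1307, 0.0641]
tool_rot: [0.448, 0.546, -0.444, 0.551]
force: [0.2, -0.7, 0.2]
finger_gap: 0.452
```

```bash
python3 - <<'E'
from h import *
plan([*gxy(0,-.0384),.0605],GY,10)
im=imaging.snapshot("scene")
a=im[100:240,280:500]
cv2.imwrite("pics/scene5.png",cv2.resize(a,None,fx=3.5,fy=3.5,interpolation=cv2.INTER_CUBIC)[:,:,::-1])
E
```

```text
t 14.35 pos [0.5301 0.1307 0.0641] F [ 0.22 -0.71  0.18] gap 0.452
turn deg [ 0.17  0.07 -0.5 ] shift before turn mm [ 3.6 -3.6 -0.4] after turn mm [ 3.6 -3.6 -0.4]
dyaw row [ 0.01748762  0.00656781 -0.05018579] start-axis shift row [ 0.36059575 -0.36148302 -0.03976907]
```

View pics/scene5.png

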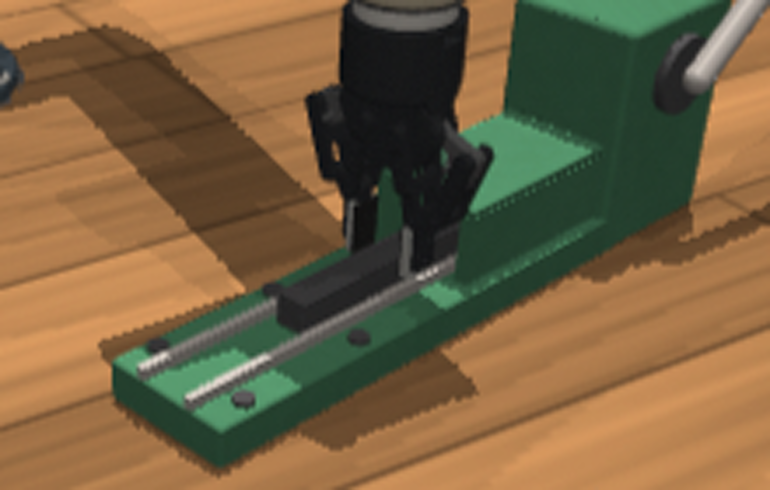

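The view shows the bar lying straight between the rails, rear end at crop (290,310) and nose under the guard, with the fingers open around it. I'll recentre the fingers, then lift straight up.

Emit:
apply_moves(
  moves=[
    {"x":-0.002,"y":-0.003,"z":0,"ax":0,"ay":0,"az":-0.4},
    {"x":-0.006,"y":0,"z":0,"ax":0,"ay":0,"az":0},
    {"x":-0.008,"y":0,"z":0,"ax":0,"ay":0,"az":0},
    {"x":-0.01,"y":0,"z":0,"ax":0,"ay":0,"az":0},
    {"x":-0.015,"y":0,"z":0,"ax":0,"ay":0,"az":0},
    {"x":-0.02,"y":0,"z":0,"ax":0,"ay":0,"az":0},
    {"x":-0.02,"y":0,"z":0,"ax":0,"ay":0,"az":0},
    {"x":-0.02,"y":0,"z":0,"ax":0,"ay":0,"az":0},
    {"x":-0.02,"y":0,"z":0,"ax":0,"ay":0,"az":0},
    {"x":0,"y":0,"z":0,"ax":0,"ay":0,"az":0},
  ],
)

```text
t: 15.23
tcp_pos: [0.5265, 0.1312, 0.1962]
tool_rot: [0.446, 0.548, -0.445, 0.55]
force: [0.5, -0.8, 0.4]
finger_gap: 0.452
```

Emit:
apply_moves(
  moves=[
    {"x":-0.01,"y":0,"z":0.03,"ax":0,"ay":0,"az":0},
    {"x":0,"y":0,"z":0.03,"ax":0,"ay":0,"az":0},
    {"x":0,"y":0,"z":0.03,"ax":0,"ay":0,"az":0},
    {"x":0,"y":0,"z":0.03,"ax":0,"ay":0,"az":0},
    {"x":0,"y":0,"z":0.03,"ax":0,"ay":0,"az":0},
    {"x":0,"y":0,"z":0.03,"ax":0,"ay":0,"az":0},
    {"x":0,"y":0,"z":0.03,"ax":0,"ay":0,"az":0},
    {"x":0,"y":0,"z":0.02,"ax":0,"ay":0,"az":0},
    {"x":0,"y":0,"z":0,"ax":0,"ay":0,"az":0},
    {"x":0,"y":0,"z":0,"ax":0,"ay":0,"az":0},
  ],
)

```text
t: 16.07
tcp_pos: [0.5745, -0.1018, 0.2117]
tool_rot: [0.446, 0.547, -0.442, 0.553]
force: [0.5, 0.3, -0.8]
finger_gap: 0.449
```

```bash
python3 - <<'E'
from h import *
s=sensors.sense(); print(s["t"],s["tcp_pos"],s["force"])
A=imaging.snapshot("top")[150:260,160:380]; B=imaging.snapshot("scene")[120:230,280:500]
a=np.vstack([A,B]); cv2.imwrite("pics/fin.png",cv2.resize(a,None,fx=2.7,fy=2.7,interpolation=cv2.INTER_CUBIC)[:,:,::-1])
E
```

```text
16.0667 [ 0.57445284 -0.10184944  0.21172969] [ 0.53876793  0.27493805 -0.80141134]
```

View pics/fin.png

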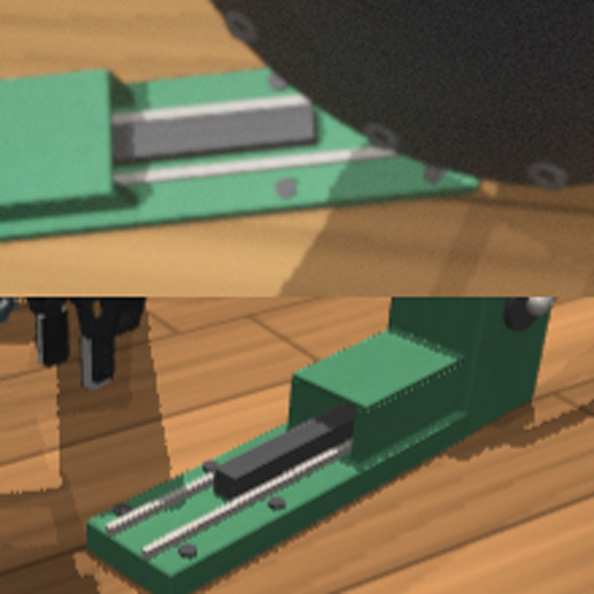

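The bar lies in the channel with its nose under the guard, close to the +x rail. Its rear end is at about (276,187) in the full top picture and (360,185) in scene. I'll check numerically that it didn't creep back when released.

```bash
python3 - <<'E'
from h import *
lat=lambda p:p[:2]@[np.cos(GY),np.sin(GY)]; al=lambda p:p[:2]@[-np.sin(GY),np.cos(GY)]
# compare the bar fit in both views along the channel; guard hides the nose -> compare only visible mask
M={c:(imaging.snapshot(c),finder.cut_out("bar",c)[0]["pixels"].astype(float))[1] for c in("top","scene")}
for ks in(("top",),("scene",),("top","scene")):
    def f(p):
        e=0
        for c in ks:
            # visible part: box from rear end to mouth
            L=.0600-p[1]; m=gxy(p[0],(-.0+ (p[1]-.06))/2)
            e+=np.abs(sil(c,box(*m,.030,GY,l=L))-M[c]).sum()
        return e
    r=minimize(f,[0,-.0634],method="Nelder-Mead",options=dict(initial_simplex=[[0,-.0634],[.006,-.0634],[0,-.055]],xatol=1e-4))
    print(ks,"lat off",r.x[0].round(4),"rear along",r.x[1].round(4),r.fun)
E
```

```text
('top',) lat off -0.0007 rear along -0.0617 157.9921568627451
('scene',) lat off 0.0031 rear along -0.0663 195.9607843137255
('top', 'scene') lat off -0.0004 rear along -0.0621 383.22352941176473
```

```bash
python3 -c "
from station import order; print(order.sign_off())"
```

```text
the job is handed in; nothing more can be done
None
```

The long square bar is in the cropper's channel, pushed home against the hidden stop and let go. I handed the job in at about 16 s of the 40 s allowed; it reports no verdict.

- **Feel of the stop:** the slide stalled with the bar's centre about 38 mm before the mouth, inside the expected 35–65 mm. The readings against the stop were about 6 N, far below the 45 N at which the stop gives way. A second gentle push moved the arm only about 0.2 mm further.
- **Seating height:** the bar reached the channel floor at the tool height I had predicted (0.0604 m).
- **After letting go:** the bar lies between the rails with its nose under the guard, and the arm is well clear. Its rear end measured -62 mm (top camera) and -66 mm (scene camera) along the feed line, against -63 mm expected, so I saw no creep back. It sits within about 3 mm of the centre line.

**Disagreements:**
- The two cameras differed by about 3–4 mm on where the channel and the bar lie, in line with their calibration error.
- The arm sprang about 3.6 mm sideways when the fingers opened. By eye the bar then lay near the +x rail, where the fits put it close to the centre line.
- The pad and stop values could not be read directly; the seating rests on the stall and the reaction force.

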